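Move three vessels on to their next stations

ROBOT

A 6-joint arm with a two-finger parallel gripper is mounted at the origin on the work surface. World frame = base frame: x ahead of the robot, y to its left, z up, the work surface at z = 0. Lengths are in m, angles in rad, forces in N, time in s.
With the tool pointing down it reaches from about 0.35 to 0.775 m from the base axis. Payload 7.3 kg.
Tool frame: the origin (TCP) lies at the very end of the fingers, on their centre line; the grasp point (between the pads) lies 19 mm behind it; z points along the fingers, y is the line along which they close (so a half turn about z gives the same grasp; the last joint's range is limited). The gripper opens to 92 mm and grips with 3 to 60 N. Pads are 19 mm wide; open, the fingers measure 130 mm over their backs; the gripper's body (75 mm by 190 mm) begins 47 mm behind the grasp point.
Start: joints at [-1.263, 0.342, 1.524, -0, 1.275, -0.146], TCP at [0.23, -0.472, 0.227] pointing down, gripper open.
Joint ranges: [-2.53, 2.53], [-0.77, 2.02], [0.04, 2.7], [-1, 4.14], [0.28, 2.66], [-3.11, 3.11]. Speed limits (rad/s): [2.57, 2.57, 3.14, 3.14, 3.14, 3.14].

INTERFACE

Orientations are given as a unit quaternion [x, y, z, w].
In Python, from station import * gives the robot as it stands.
- The arm moves only by the tool move_arm, never from a script. Its argument "increments" is a list that holds one entry, the list of rows, each a list of 7 numbers: the turn, a rotation vector about the tool's x, y, z in degrees, then the shift along the tool's x, y, z in m, then the opening in per cent of the stroke, from 0 (shut) to 100 (fully open). A call has 1 to 12 rows; each row is the pose to reach, as a shift and turn from the pose commanded when the call began, along the tool's axes at that moment; what a row does not reach only later rows make up. A row lasts 1/8 s, in which the tool goes at most 62.5 mm and 10.7 degrees, less where a joint would pass 70% of its speed; a pose out of reach is approached as far as the arm can. A call with a gripper value outside its range is refused whole. The fingers move at their own pace and stop on an object; the grip force is fixed at half the most. Time passes only in rows, so rows that repeat a pose let the fingers close. It gives the time, the measured TCP pose, the force, the opening and the grip force at its end, in the units of the state.
- sense(): the state, without advancing time (a new reading comes with each control period).
- read_camera(name): name is "side" or "top"; returns a dict with "img" (480x640x3 uint8, red, green, blue), "intrinsics" (3x3 intrinsics, pixels), "k1" (the pictures are not rectified: a ray, as slopes to the right and down, at radius r is drawn at 1 + k1 r^2 times it, then the intrinsics apply), "rvec" (rotation vector, rad) and "tvec" (3), from world to camera coordinates, as OpenCV has them. Camera axes: x right, y down, z forward; pixel columns grow to the right and rows downward; lengths in m; the calibration is good to about 2 mm. A picture is of the moment at which its call begins. There is no depth.
- hand_in(): hands the job in; it is judged then, once.
The state is a dict: "clock": time; "qpos": joint angles; "qd": joint speeds; "effort": joint torques, N m; "tool_pos": TCP position; "orientation": TCP orientation; "contact_force": force on the tool from outside, world axes, zero at the start; "torque": the same for the moment, N m; "grip_width": finger opening in m; "finger_force": force on a finger pad.
Only numpy, scipy, OpenCV 4.12 (cv2) and the standard library are available. Lean on these libraries where they do the work, as an engineer would, in place of code of your own. Each camera call takes 0.05 s, during which the arm holds its last target. There are 200 camera calls.

TASK

Move each vessel on to its next station, standing upright in the middle of it: the beaker from the balance to the stirrer plate, the conical flask from the stirrer to the white tile, and the white jar with the black lid from the tile to the balance pan. All three stations are taken, so park on the cork mat as needed, and never stand a vessel on the bare bench, because their undersides must stay clean for weighing. Set things down gently on the balance, do not tip the vessels, leave the two steel weights and the glass dish where they stand, and let go of everything at the end.

Things in the scene. Friction and masses are not known exactly. Their poses are not given: they have to be found in the camera images.
- beaker_mid (a point): Centre (half-way up, on the axis) of the small clear glass beaker: open-topped, upright, 70 mm high, 50 mm outside diameter (53 mm at the rim), walls 2.5 mm, about 0.06 to 0.11 kg. Its underside is 35 mm below this point. Own z axis points up out of its mouth. Starts on the balance pan; take it from above round its outside. Belongs on the stirrer.
- flask_mid (a point): Centre (half-way up, on the axis) of the clear glass conical flask: 105 mm high, base 64 mm in diameter, cone narrowing to a straight neck of 26 mm diameter from 70 to 100 mm above its underside, rim 31 mm; open at the top, about 0.07 to 0.14 kg. Its underside is 52.5 mm below this point; the middle of the neck is 32.5 mm above it. Own z axis points up. Starts on the stirrer plate; take it from above by the neck. Belongs on the white tile.
- jar_mid (a point): Centre (half-way up, on the axis) of the small white plastic jar with a black screw lid, closed: 78 mm high, body 52 mm in diameter up to 54 mm above its underside, above it a 50 mm wide black lid; about 0.09 to 0.17 kg. Its underside is 39 mm below this point. Own z axis points up. Starts on the white tile; take it from above round its body or lid. Belongs on the balance pan.
- pan (a point): Centre of the top face of the round grey balance pan, 130 mm in diameter, 76 mm above the bench. The balance is a flat cream and slate-grey laboratory balance 190 mm wide with a sloped console and blue display; its own x axis points from the console to the rear, the console edge lies 200 mm from this point on the -x side, the rear 88 mm on the +x side. Fixed, does not sink under load.
- plate (a point): Centre of the top face of the round white ceramic plate, 125 mm in diameter, of the magnetic stirrer, 68 mm above the bench. The stirrer is a white box 150 mm wide with a sloped dark control panel and black knob on its own -x side, reaching 155 mm from this point there and 79 mm on the +x side. Fixed, not turning.
- tile_top (a point): Centre of the top face of the square white ceramic tile, 150 x 150 x 12 mm, lying on the bench; top 12 mm above the bench. Fixed.
- mat_top (a point): Centre of the top face of the round brown cork mat, 140 mm in diameter, 12 mm thick, lying on the bench, empty at the start. Fixed. The spare place for parking a vessel.
- weight_mid (a point): Centre (half-way up) of the larger loose knobbed steel calibration weight, 48 mm high, 30 mm in diameter, standing on the bench about 125 to 170 mm on the robot's side of the cork mat's centre, next to a smaller one. To be left alone.
- dish_mid (a point): Centre of a loose lidded glass dish, 17 mm high, 65 mm in diameter, lying on the bench about 140 to 175 mm on the robot's side of the tile's centre. To be left alone.
- small_weight_mid (a point): Centre (half-way up) of the smaller knobbed steel weight, 38 mm high, 23 mm in diameter, standing beside the larger one. To be left alone.
Things that resemble listed ones, but are neither listed nor needed, are in the scene too. What is shaped like the part that bears flask_mid but purple or turquoise is not meant.

How it is judged:
By the outcome, as a careful person would: the job done as asked, in the order asked, and still so for the second after the job is handed in, with the robot touching nothing.
It also fails if it takes over 128 s, if anything falls off the work surface, if the arm or the gripper's body presses on something with over 40 N, if the wrist force passes 120 N, or if a joint passes its speed limit or range.

## Working session

There is one attempt and no reset: what is moved stays moved. The work goes in short steps, Python scripts to look and compute and a tool call to move; the robot and the scene stay as the last step left them, time stands still between calls to the robot, and variables do not carry over. Pictures are saved under pics/ and viewed, at most 14 in all, crops included, and the job is handed in when it is done.

Besides the shell and the picture viewer there is one more tool, called as name(argument=value, ...), one argument or row to a line, values as JSON. move_arm: Moves the arm, as the interface text tells. Its arguments: {"type":"object","properties":{"increments":{"type":"array","items":{"type":"array","items":{"type":"array","items":{"type":"number"}}}}},"required":["increments"]}

```bash
mkdir -p pics; ls
python3 - <<'E'
from station import *
import cv2
s=sense();print({k:s[k] for k in("clock","tool_pos","orientation","grip_width")})
for n in("side","top"):
    c=read_camera(n);cv2.imwrite(f"pics/{n}0.png",c["img"][:,:,::-1]);print(n,c["intrinsics"],c["k1"],c["rvec"],c["tvec"])
E
```

```text
pics
{'clock': 0.0, 'tool_pos': array([ 0.23004105, -0.47144083,  0.22604723]), 'orientation': array([ 9.74369125e-01,  2.24953734e-01, -6.89274870e-05, -7.88595041e-04]), 'grip_width': 0.09193886247376502}
side [[617.73185284   0.         313.20388321]
 [  0.         617.73185284 237.37623999]
 [  0.           0.           1.        ]] -0.04052074129331293 [ 0.41158123 -2.57807456  1.42961617] [0.49921291 0.1613713  1.57770043]
top [[536.91340727   0.         311.04003741]
 [  0.         536.91340727 238.69710688]
 [  0.           0.           1.        ]] -0.11010478989353001 [ 2.20506551 -2.17212205  0.11202202] [0.01450858 0.52382654 1.30735572]
```

View pics/top0.png

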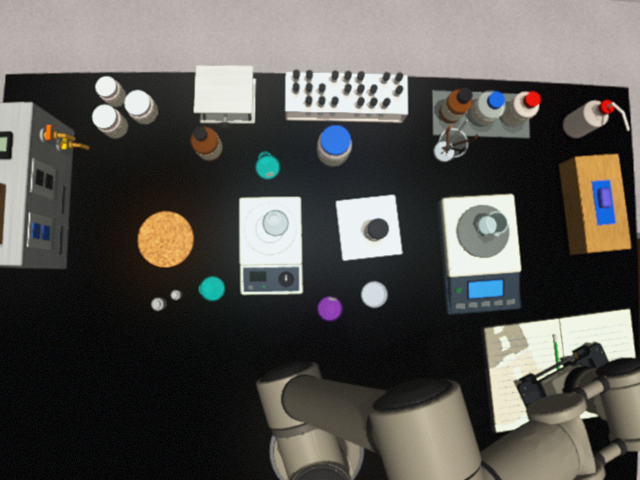

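View pics/side0.png

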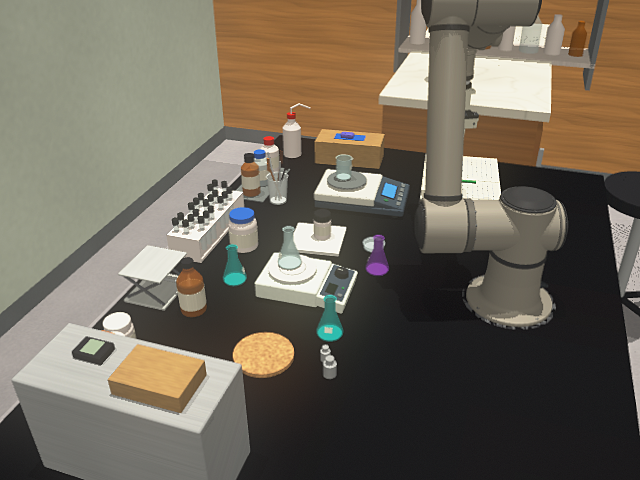

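Top view: the beaker is at about (490,224) on the balance, the clear flask at (274,224) on the stirrer, and the jar's black lid at (376,230) on the tile. The cork mat is at (166,239), the weights at (158,304) and (176,295), and the dish at (374,294).
Look-alikes:
- **Flask:** turquoise (268,165), turquoise (212,288) and purple (330,308), all rejected by colour.
- **Beaker:** the rod beaker at (450,145), rejected because it isn't on the balance.
- **Jar:** blue-lid jar (334,145) and white jars (108,120), (110,92), (140,106), none of them on the tile.

Next, a close crop to check these choices.

```bash
cat > h.py <<'E'
import numpy as np, cv2
from station import *
def cam(n):
    c=read_camera(n); c["R"]=cv2.Rodrigues(np.array(c["rvec"]))[0]; c["t"]=np.array(c["tvec"]).ravel(); c["D"]=np.array([c["k1"],0,0,0.]); return c
def ray(c,p):
    u=cv2.undistortPoints(np.array([[p]],float),c["intrinsics"],c["D"])[0,0]
    return -c["R"].T@c["t"], c["R"].T@np.array([u[0],u[1],1])
def onz(c,p,z):
    o,d=ray(c,p); return o+d*(z-o[2])/d[2]
def proj(c,P):
    return cv2.projectPoints(np.array(P,float).reshape(-1,3),np.array(c["rvec"],float),c["t"],c["intrinsics"],c["D"])[0][:,0]
def crop(c,x0,y0,w,h,s): return cv2.resize(c["img"][y0:y0+h,x0:x0+w,::-1].copy(),None,fx=s,fy=s,interpolation=cv2.INTER_CUBIC)
def ring(c,ctr,r):
    a=np.linspace(0,2*np.pi,60); return proj(c,np.c_[ctr[0]+r*np.cos(a),ctr[1]+r*np.sin(a),np.full(60,ctr[2])])
E
python3 - <<'E'
from h import *
t=cam("top");s=cam("side")
a=np.vstack([np.hstack([crop(t,235,190,80,70,5),crop(t,440,190,80,70,5)])[:,:800],np.hstack([crop(s,250,220,100,62,4),crop(s,310,145,100,62,4)])])
cv2.imwrite("pics/c1.png",a);print(a.shape)
for n,p,z in [("mat",(166,239),.012),("pan",(484,231),.076),("plate",(270,231),.068),("tile",(369,227.5),.012),("lid",(376,230),.078),("beakerrim",(491,224),.146),("flaskrim",(274,224),.173),("dish",(374,294),.017),("W",(158,304),.048),("w",(176,295),.038),("turq",(212,288),.06),("turq2",(268,165),.06),("purp",(330,308),.06)]: print(n,onz(t,p,z).round(3))
E
```

```text
(598, 800, 3)
mat [0.518 0.385 0.012]
pan [ 0.544 -0.395  0.076]
plate [0.537 0.122 0.068]
tile [ 0.555 -0.123  0.012]
lid [ 0.542 -0.131  0.078]
beakerrim [ 0.554 -0.387  0.146]
flaskrim [0.542 0.107 0.173]
dish [ 0.389 -0.135  0.017]
W [0.357 0.39  0.048]
w [0.38  0.349 0.038]
turq [0.399 0.258 0.06 ]
turq2 [0.699 0.13  0.06 ]
purp [ 0.355 -0.024  0.06 ]
```

View pics/c1.png

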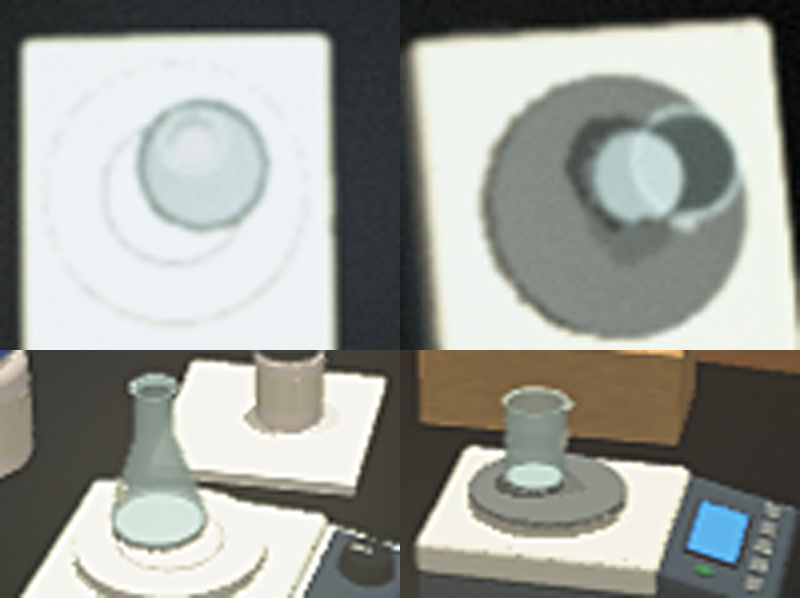

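The crop confirms the clear flask and the clear beaker. Flask base ring is at (275.2,222.4), its rim at (273,217.6). Beaker base is at (487.6,225), its rim at (497,222.6). The plate ring centre is at (270.2,228) and the pan centre at (482.2,230.8).

Run:
```python
from h import *
t=cam("top");s=cam("side")
img=t["img"].astype(int)
def cen(m,x0,y0,x1,y1):
    k=np.zeros(m.shape,np.uint8);k[y0:y1,x0:x1]=m[y0:y1,x0:x1]
    n,l,st,c=cv2.connectedComponentsWithStats(k);i=1+st[1:,4].argmax();return c[i],st[i]
hsv=cv2.cvtColor(t["img"],cv2.COLOR_RGB2HSV)
mt,st=cen((img[...,0]-img[...,2]>50).astype(np.uint8),125,200,205,280);print("mat px",mt,st)
m=((img.min(2)>150)).astype(np.uint8)
k=np.zeros_like(m);k[185:268,330:410]=m[185:268,330:410]
cs=max(cv2.findContours(k,cv2.RETR_EXTERNAL,cv2.CHAIN_APPROX_NONE)[0],key=cv2.contourArea)
r=cv2.minAreaRect(cs);print("tile",r)
lid,st=cen((img.max(2)<80).astype(np.uint8),358,212,393,247);print("lid",lid,st)
E_={}
pts=dict(mat=(mt,.012,.07),pan=((482.2,230.8),.076,.065),plate=((270.2,228),.068,.0625),tile=(r[0],.012,.075),lid=(lid,.09,.025),fbase=((275.2,222.4),.068,.032),frim=((273,217.6),.173,.0155),bbase=((487.6,225),.076,.025),brim=((497,222.6),.146,.0265))
v=[x["img"][:,:,::-1].copy() for x in(t,s)]
v=[cv2.resize(a,None,fx=4,fy=4,interpolation=cv2.INTER_CUBIC) for a in v]
for n,(p,z,R) in pts.items():
    P=onz(t,p,z);print(n,P.round(4))
    for a,c in zip(v,(t,s)): cv2.polylines(a,[np.int32(ring(c,P,R)*4+1.5)],True,(0,0,255),1)
jb=onz(t,lid,.09);jb[2]=.012
cv2.polylines(v[1],[np.int32(ring(s,jb,.026)*4+1.5)],True,(0,255,0),1)
T,S=v
a=np.vstack([np.hstack([S[880:1160,1000:1400],S[600:880,1240:1640]]),np.hstack([T[760:1080,1320:1640],S[1300:1620,880:1200]  ,np.zeros((320,160,3),np.uint8)])])
cv2.imwrite("pics/c2.png",a)
```

```text
mat px [165.12402191 238.93388106] [ 137  211   57   57 2556]
tile ((368.6330871582031, 227.13137817382812), (60.11482238769531, 60.11481857299805), 83.2901611328125)
lid [377.33333333 228.68627451] [368 219  20  20 306]
mat [0.5179 0.3869 0.012 ]
pan [ 0.5448 -0.3904  0.076 ]
plate [0.5438 0.1213 0.068 ]
tile [ 0.5557 -0.1217  0.012 ]
lid [ 0.5441 -0.1324  0.09  ]
fbase [0.5574 0.1096 0.068 ]
frim [0.5562 0.1095 0.173 ]
bbase [ 0.5591 -0.4041  0.076 ]
brim [ 0.5571 -0.4016  0.146 ]
```

View pics/c2.png

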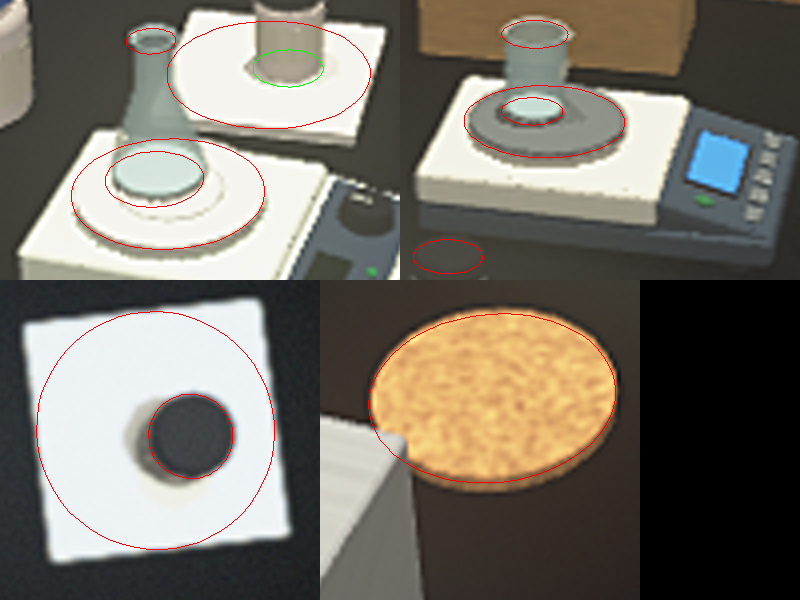

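Both views agree to 1–2 mm: 
- **Vessels:** flask (0.557, 0.1095), beaker (0.558, -0.403), jar (0.544, -0.1325)
- **Stations:** pan (0.545, -0.390), plate (0.544, 0.121), tile (0.556, -0.122), mat (0.518, 0.386)

Plan: flask to mat, beaker to stirrer, jar to balance, flask to tile. The gripper closes along world y, because the beaker's spout points towards -x.

move_arm(
  increments=[
    [[0, 0, 5, 0.011, -0.0076, -0.006, 100], [0, 0, 12, 0.033, -0.0228, -0.015, 100], [0, 0, 20, 0.066, -0.0455, -0.03, 100], [0, 0, 26, 0.11, -0.076, -0.03, 100], [0, 0, 26, 0.159, -0.11, -0.03, 100], [0, 0, 26, 0.2085, -0.144, -0.03, 100], [0, 0, 26, 0.258, -0.178, -0.03, 100], [0, 0, 26, 0.307, -0.2124, -0.03, 100], [0, 0, 26, 0.357, -0.2465, -0.03, 100], [0, 0, 26, 0.406, -0.281, -0.03, 100], [0, 0, 26, 0.4555, -0.315, -0.03, 100], [0, 0, 26, 0.505, -0.349, -0.03, 100]],
  ],
)

```text
clock: 1.8
tool_pos: [0.5318, 0.0651, 0.2568]
orientation: [1.0, 0.0, 0.0, 0.0]
contact_force: [0.5, -0.4, 0.6]
grip_width: 0.0919
finger_force: 0.0
```

move_arm(
  increments=[
    [[0, 0, 0, 0.015, -0.028, 0, 100], [0, 0, 0, 0.025, -0.0445, 0, 100], [0, 0, 0, 0.025, -0.0445, 0.015, 100], [0, 0, 0, 0.025, -0.0445, 0.045, 100], [0, 0, 0, 0.025, -0.0445, 0.08, 100], [0, 0, 0, 0.025, -0.0445, 0.105, 100], [0, 0, 0, 0.025, -0.0445, 0.12, 100], [0, 0, 0, 0.025, -0.0445, 0.123, 100], [0, 0, 0, 0.025, -0.0445, 0.123, 100]],
  ],
)

```text
clock: 2.92
tool_pos: [0.5564, 0.1073, 0.1343]
orientation: [1.0, -0.0, 0.001, 0.0]
contact_force: [-0.3, -0.0, 0.6]
grip_width: 0.0918
finger_force: 0.0
```

Run:
```python
from h import *
t=cam("top");s=cam("side")
cv2.imwrite("pics/c3.png",np.hstack([crop(t,215,150,130,130,3),crop(s,220,190,130,130,3)]))
```

```text
(no output)
```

View pics/c3.png

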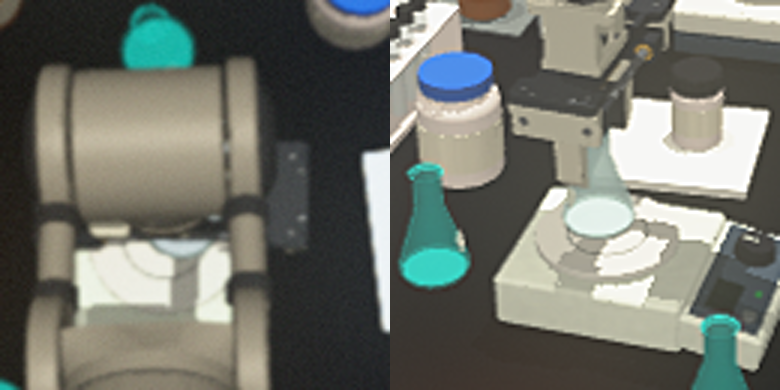

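The fingers straddle the flask neck (side crop about (600,160)) and the flask hasn't moved. Closing.

move_arm(
  increments=[
    [[0, 0, 0, 0, 0, 0, 60], [0, 0, 0, 0, 0, 0, 40], [0, 0, 0, 0, 0, 0, 30], [0, 0, 0, 0, 0, 0, 20], [0, 0, 0, 0, 0, 0, 10], [0, 0, 0, 0, 0, 0, 10], [0, 0, 0, 0, 0, 0, 10], [0, 0, 0, 0, 0, 0, 10]],
  ],
)

```text
clock: 4.03
tool_pos: [0.5561, 0.1077, 0.1337]
orientation: [1.0, 0.0, -0.0, 0.0]
contact_force: [-0.1, 0.6, 0.0]
grip_width: 0.0291
finger_force: 30.0
```

The width reads 29 mm against a 26 mm neck, so the tips are probably on the top of the cone. Regripping 6 mm higher.

move_arm(
  increments=[
    [[0, 0, 0, 0, 0, 0, 45], [0, 0, 0, 0, 0, 0, 45], [0, 0, 0, 0, 0, -0.003, 45], [0, 0, 0, 0, 0, -0.006, 45], [0, 0, 0, 0, 0, -0.006, 35], [0, 0, 0, 0, 0, -0.006, 25], [0, 0, 0, 0, 0, -0.006, 10], [0, 0, 0, 0, 0, -0.006, 10], [0, 0, 0, 0, 0, -0.006, 10], [0, 0, 0, 0, 0, -0.006, 10]],
  ],
)

```text
clock: 5.28
tool_pos: [0.5562, 0.1077, 0.1399]
orientation: [1.0, -0.0, 0.0, 0.0]
contact_force: [-0.3, 0.2, 2.9]
grip_width: 0.0292
finger_force: 30.0
```

move_arm(
  increments=[
    [[0, 0, 0, 0, 0, -0.003, 10], [0, 0, 0, 0, 0, -0.01, 10], [0, 0, 0, 0, 0, -0.025, 10], [0, 0, 0, 0, 0, -0.042, 10], [0, 0, 0, -0.001, -0.008, -0.055, 10], [0, 0, 0, -0.003, -0.025, -0.06, 10], [0, 0, 0, -0.007, -0.05, -0.06, 10], [0, 0, 0, -0.012, -0.085, -0.06, 10], [0, 0, 0, -0.017, -0.12, -0.06, 10], [0, 0, 0, -0.022, -0.155, -0.06, 10], [0, 0, 0, -0.027, -0.19, -0.06, 10], [0, 0, 0, -0.032, -0.225, -0.06, 10]],
  ],
)

```text
clock: 6.78
tool_pos: [0.5229, 0.335, 0.1994]
orientation: [1.0, 0.0, -0.0, 0.0]
contact_force: [0.8, 0.1, -0.8]
grip_width: 0.0293
finger_force: 30.0
```

move_arm(
  increments=[
    [[0, 0, 0, -0.003, -0.027, 0, 10], [0, 0, 0, -0.005, -0.044, 0, 10], [0, 0, 0, -0.006, -0.052, 0, 10], [0, 0, 0, -0.006, -0.052, 0.01, 10], [0, 0, 0, -0.006, -0.052, 0.03, 10], [0, 0, 0, -0.006, -0.052, 0.055, 10], [0, 0, 0, -0.006, -0.052, 0.08, 10], [0, 0, 0, -0.006, -0.052, 0.098, 10], [0, 0, 0, -0.006, -0.052, 0.107, 10], [0, 0, 0, -0.006, -0.052, 0.11, 10], [0, 0, 0, -0.006, -0.052, 0.112, 10], [0, 0, 0, -0.006, -0.052, 0.113, 10]],
  ],
)

```text
clock: 8.28
tool_pos: [0.5184, 0.3849, 0.0873]
orientation: [1.0, 0.0, 0.001, -0.0]
contact_force: [0.0, -0.1, -1.7]
grip_width: 0.0291
finger_force: 30.0
```

Run:
```python
from h import *
t=cam("top");s=cam("side")
cv2.imwrite("pics/c4.png",np.hstack([crop(t,105,180,130,130,3),crop(s,200,270,130,130,3)]));print(sense()["contact_force"],sense()["tool_pos"])
```

```text
[-0.26747154 -0.58026904 -1.0096594 ] [0.51822749 0.38482806 0.08710208]
```

View pics/c4.png

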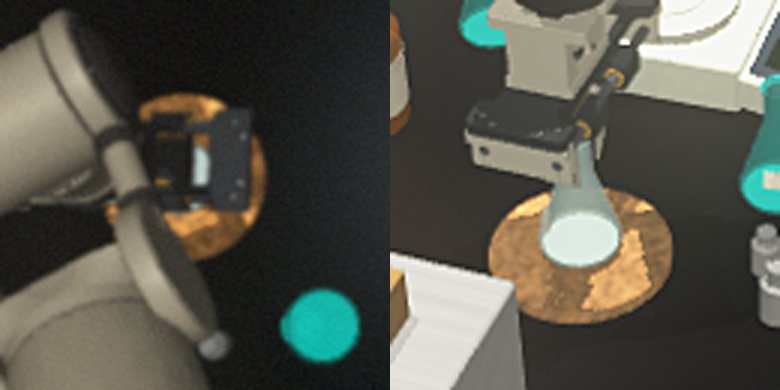

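The flask is upright over the middle of the mat. Lowering it the last few mm and releasing.

move_arm(
  increments=[
    [[0, 0, 0, 0, 0, 0.001, 10], [0, 0, 0, 0, 0, 0.002, 10], [0, 0, 0, 0, 0, 0.003, 10], [0, 0, 0, 0, 0, 0.0035, 10], [0, 0, 0, 0, 0, 0.0035, 10]],
  ],
)

```text
clock: 9.0
tool_pos: [0.5183, 0.3848, 0.0839]
orientation: [1.0, 0.0, 0.0, -0.0]
contact_force: [-1.2, -1.3, 5.4]
grip_width: 0.0289
finger_force: 30.0
```

move_arm(
  increments=[
    [[0, 0, 0, 0, 0, 0, 45], [0, 0, 0, 0, 0, 0, 60], [0, 0, 0, 0, 0, 0, 90], [0, 0, 0, 0, 0, 0, 100], [0, 0, 0, 0, 0, -0.01, 100], [0, 0, 0, 0, 0, -0.04, 100], [0, 0, 0, 0, 0, -0.09, 100], [0, 0, 0, 0, 0, -0.14, 100], [0, 0, 0, 0.001, 0.02, -0.165, 100], [0, 0, 0, 0.003, 0.06, -0.165, 100], [0, 0, 0, 0.006, 0.115, -0.165, 100], [0, 0, 0, 0.009, 0.17, -0.165, 100]],
  ],
)

```text
clock: 10.5
tool_pos: [0.527, 0.2133, 0.2491]
orientation: [1.0, 0.0, 0.001, -0.0]
contact_force: [0.4, -0.3, 0.2]
grip_width: 0.0922
finger_force: 0.0
```

move_arm(
  increments=[
    [[0, 0, 0, 0.003, 0.055, 0, 100], [0, 0, 0, 0.006, 0.11, 0, 100], [0, 0, 0, 0.008, 0.165, 0, 100], [0, 0, 0, 0.011, 0.22, 0, 100], [0, 0, 0, 0.014, 0.275, 0, 100], [0, 0, 0, 0.017, 0.33, 0, 100], [0, 0, 0, 0.02, 0.385, 0, 100], [0, 0, 0, 0.022, 0.44, 0, 100], [0, 0, 0, 0.025, 0.495, 0, 100], [0, 0, 0, 0.028, 0.55, 0, 100], [0, 0, 0, 0.03, 0.595, 0, 100], [0, 0, 0, 0.031, 0.616, 0, 100]],
  ],
)

```text
clock: 12.0
tool_pos: [0.5574, -0.404, 0.2484]
orientation: [1.0, -0.001, 0.0, 0.0]
contact_force: [0.4, 0.2, -0.3]
grip_width: 0.0915
finger_force: 0.0
```

Run:
```python
from h import *
t=cam("top");s=cam("side")
cv2.imwrite("pics/c5.png",np.hstack([crop(s,220,270,130,130,3),crop(s,280,90,130,130,3)]));print(sense()["contact_force"],sense()["tool_pos"])
```

```text
[-0.74433066  0.44667679 -0.2694476 ] [ 0.55736084 -0.40364458  0.24804638]
```

View pics/c5.png

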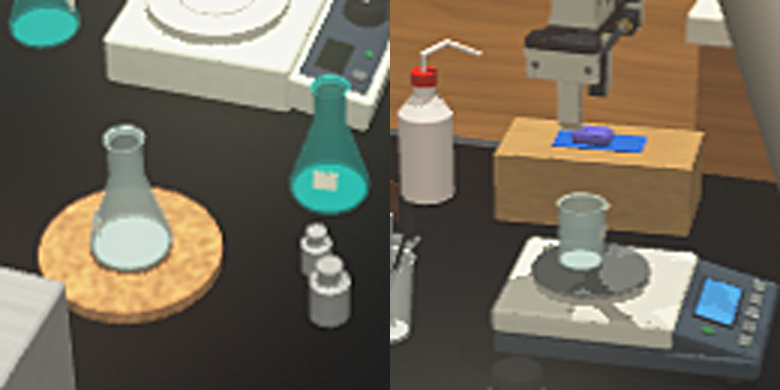

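The flask stands upright and clear near the middle of the mat. The gripper is centred above the beaker, so descending.

move_arm(
  increments=[
    [[0, 0, 0, 0, 0, 0.015, 100], [0, 0, 0, 0, 0, 0.05, 100], [0, 0, 0, 0, 0, 0.09, 100], [0, 0, 0, 0, 0, 0.125, 100], [0, 0, 0, 0, 0, 0.147, 100], [0, 0, 0, 0, 0, 0.155, 100], [0, 0, 0, 0, 0, 0.155, 80], [0, 0, 0, 0, 0, 0.155, 65], [0, 0, 0, 0, 0, 0.155, 50], [0, 0, 0, 0, 0, 0.155, 40], [0, 0, 0, 0, 0, 0.155, 40], [0, 0, 0, 0, 0, 0.155, 40]],
  ],
)

```text
clock: 13.6
tool_pos: [0.5582, -0.4016, 0.0937]
orientation: [1.0, -0.0, 0.0, 0.0]
contact_force: [-0.8, -0.4, 2.3]
grip_width: 0.0496
finger_force: 30.0
```

move_arm(
  increments=[
    [[0, 0, 0, 0, 0, -0.004, 40], [0, 0, 0, 0, 0, -0.015, 40], [0, 0, 0, 0, 0, -0.035, 40], [0, 0, 0, 0, 0, -0.06, 40], [0, 0, 0, 0, -0.005, -0.085, 40], [0, 0, 0, -0.001, -0.02, -0.098, 40], [0, 0, 0, -0.001, -0.045, -0.1, 40], [0, 0, 0, -0.002, -0.085, -0.1, 40], [0, 0, 0, -0.004, -0.13, -0.1, 40], [0, 0, 0, -0.005, -0.175, -0.1, 40], [0, 0, 0, -0.006, -0.22, -0.1, 40], [0, 0, 0, -0.007, -0.265, -0.1, 40]],
  ],
)

```text
clock: 15.1
tool_pos: [0.5503, -0.134, 0.1932]
orientation: [1.0, 0.0, -0.0, -0.0]
contact_force: [1.0, 0.0, -0.7]
grip_width: 0.0502
finger_force: 30.0
```

move_arm(
  increments=[
    [[0, 0, 0, -0.001, -0.045, 0, 40], [0, 0, 0, -0.003, -0.09, 0, 40], [0, 0, 0, -0.004, -0.135, 0, 40], [0, 0, 0, -0.005, -0.18, 0, 40], [0, 0, 0, -0.006, -0.22, 0, 40], [0, 0, 0, -0.007, -0.245, 0, 40], [0, 0, 0, -0.007, -0.257, 0, 40], [0, 0, 0, -0.007, -0.257, 0.02, 40], [0, 0, 0, -0.007, -0.257, 0.05, 40], [0, 0, 0, -0.007, -0.257, 0.08, 40], [0, 0, 0, -0.007, -0.257, 0.095, 40], [0, 0, 0, -0.007, -0.257, 0.1, 40]],
  ],
)

```text
clock: 16.6
tool_pos: [0.5438, 0.1204, 0.0927]
orientation: [1.0, -0.0, -0.001, 0.0]
contact_force: [-0.2, 0.2, -0.6]
grip_width: 0.0498
finger_force: 30.0
```

Run:
```python
from h import *
s=cam("side")
a=np.hstack([crop(s,235,200,130,130,3),crop(s,310,145,100,130,3)])
cv2.imwrite("pics/c6.png",a);print(sense()["contact_force"],sense()["tool_pos"],sense()["grip_width"])
```

```text
[ 0.15848034 -0.5931866  -0.67294702] [0.54401224 0.12047877 0.09274853] 0.04965636709270341
```

View pics/c6.png

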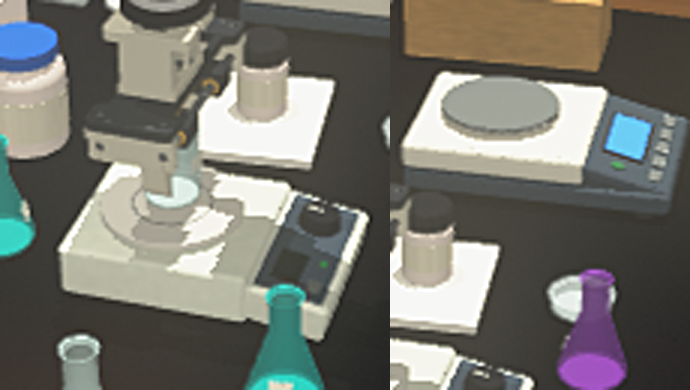

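The beaker is upright just above the middle of the stirrer plate, and the pan is empty. Lowering it the last 7 mm.

move_arm(
  increments=[
    [[0, 0, 0, 0, 0, 0.002, 40], [0, 0, 0, 0, 0, 0.004, 40], [0, 0, 0, 0, 0, 0.005, 40], [0, 0, 0, 0, 0, 0.006, 40], [0, 0, 0, 0, 0, 0.007, 40], [0, 0, 0, 0, 0, 0.0073, 40], [0, 0, 0, 0, 0, 0.0073, 40]],
  ],
)

```text
clock: 17.52
tool_pos: [0.5441, 0.1207, 0.0859]
orientation: [1.0, 0.0, -0.0, 0.0]
contact_force: [0.2, 0.3, -0.2]
grip_width: 0.05
finger_force: 30.0
```

move_arm(
  increments=[
    [[0, 0, 0, 0, 0, 0.0007, 40], [0, 0, 0, 0, 0, 0.0012, 40], [0, 0, 0, 0, 0, 0.0012, 40]],
  ],
)

```text
clock: 17.9
tool_pos: [0.5442, 0.1207, 0.0857]
orientation: [1.0, 0.0, 0.0, 0.0]
contact_force: [-1.8, -0.6, 7.1]
grip_width: 0.0502
finger_force: 30.0
```

move_arm(
  increments=[
    [[0, 0, 0, 0, 0, 0, 58], [0, 0, 0, 0, 0, 0, 75], [0, 0, 0, 0, 0, 0, 100], [0, 0, 0, 0, 0, -0.005, 100], [0, 0, 0, 0, 0, -0.03, 100], [0, 0, 0, 0, 0, -0.075, 100], [0, 0, 0, 0, 0.01, -0.11, 100], [0, 0, 0, 0, 0.05, -0.115, 100], [0, 0, 0, 0, 0.1, -0.115, 100], [0, 0, 0, 0, 0.155, -0.115, 100], [0, 0, 0, 0, 0.21, -0.115, 100], [0, 0, 0, 0, 0.24, -0.115, 100]],
  ],
)

```text
clock: 19.4
tool_pos: [0.5438, -0.122, 0.2]
orientation: [1.0, -0.001, 0.0, 0.0]
contact_force: [0.8, 0.9, 0.1]
grip_width: 0.0917
finger_force: 0.0
```

move_arm(
  increments=[
    [[0, 0, 0, 0, 0.011, 0, 100], [0, 0, 0, 0, 0.013, 0.02, 100], [0, 0, 0, 0, 0.013, 0.06, 100], [0, 0, 0, 0, 0.013, 0.1, 100], [0, 0, 0, 0, 0.013, 0.135, 100], [0, 0, 0, 0, 0.013, 0.155, 100], [0, 0, 0, 0, 0.013, 0.162, 100], [0, 0, 0, 0, 0.013, 0.163, 100]],
  ],
)

```text
clock: 20.4
tool_pos: [0.5444, -0.1318, 0.037]
orientation: [1.0, 0.0, 0.0, 0.0]
contact_force: [-0.4, 0.4, 1.3]
grip_width: 0.0916
finger_force: 0.0
```

Run:
```python
from h import *
s=cam("side")
a=crop(s,235,180,150,130,4)
cv2.imwrite("pics/c7.png",a);print(sense()["contact_force"],sense()["tool_pos"],sense()["grip_width"])
```

```text
[-0.97580985  0.40255912  0.70739373] [ 0.54461874 -0.13203365  0.037352  ] 0.09160164705173772
```

View pics/c7.png

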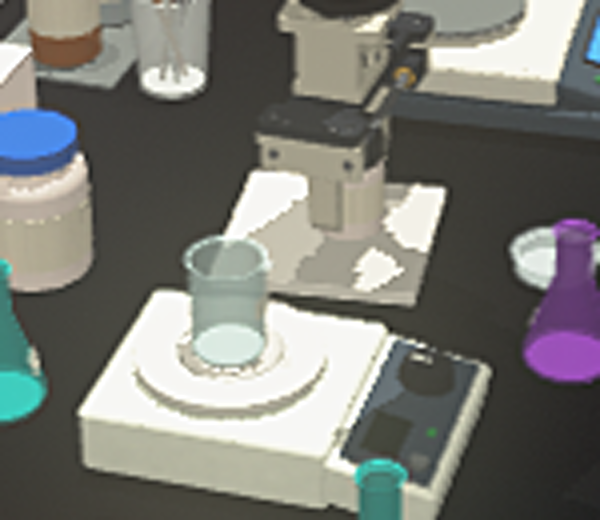

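The beaker stands upright and centred on the plate, and the fingers straddle the jar on the tile. Gripping and lifting.

move_arm(
  increments=[
    [[0, 0, 0, 0, 0, 0, 80], [0, 0, 0, 0, 0, 0, 65], [0, 0, 0, 0, 0, 0, 50], [0, 0, 0, 0, 0, 0, 40], [0, 0, 0, 0, 0, 0, 40], [0, 0, 0, 0, 0, 0, 40], [0, 0, 0, 0, 0, -0.004, 40], [0, 0, 0, 0, 0, -0.015, 40], [0, 0, 0, 0, 0, -0.04, 40], [0, 0, 0, 0, 0, -0.075, 40], [0, 0, 0, 0, 0, -0.11, 40], [0, 0, 0, 0, 0, -0.125, 40]],
  ],
)

```text
clock: 21.95
tool_pos: [0.5449, -0.1325, 0.1642]
orientation: [1.0, 0.0, 0.002, 0.001]
contact_force: [0.2, -0.1, -1.6]
grip_width: 0.0509
finger_force: 30.0
```

move_arm(
  increments=[
    [[0, 0, 0, 0, 0.012, 0, 40], [0, 0, 0, 0, 0.04, 0, 40], [0, 0, 0, 0, 0.08, 0, 40], [0, 0, 0, 0, 0.125, 0, 40], [0, 0, 0, 0, 0.17, 0, 40], [0, 0, 0, 0, 0.21, 0, 40], [0, 0, 0, 0, 0.24, 0, 40], [0, 0, 0, 0, 0.2575, 0, 40], [0, 0, 0, 0, 0.2575, 0.015, 40], [0, 0, 0, 0, 0.2575, 0.035, 40], [0, 0, 0, 0, 0.2575, 0.05, 40], [0, 0, 0, 0, 0.2575, 0.054, 40]],
  ],
)

```text
clock: 23.45
tool_pos: [0.5436, -0.3883, 0.1059]
orientation: [1.0, 0.001, -0.001, -0.001]
contact_force: [-0.3, -0.2, -0.9]
grip_width: 0.0503
finger_force: 30.0
```

move_arm(
  increments=[
    [[0, 0, 0, 0, 0, 0.001, 40], [0, 0, 0, 0, 0, 0.002, 40], [0, 0, 0, 0, 0, 0.002, 40], [0, 0, 0, 0, 0, 0.002, 40]],
  ],
)

```text
clock: 23.95
tool_pos: [0.5442, -0.39, 0.1061]
orientation: [1.0, -0.0, 0.0, 0.0]
contact_force: [0.4, -0.2, -2.1]
grip_width: 0.0507
finger_force: 30.0
```

move_arm(
  increments=[
    [[0, 0, 0, 0, 0, 0.001, 40], [0, 0, 0, 0, 0, 0.002, 40], [0, 0, 0, 0, 0, 0.0028, 40], [0, 0, 0, 0, 0, 0.0034, 40], [0, 0, 0, 0, 0, 0.004, 40], [0, 0, 0, 0, 0, 0.0044, 40], [0, 0, 0, 0, 0, 0.0048, 40], [0, 0, 0, 0, 0, 0.0048, 40]],
  ],
)

```text
clock: 24.95
tool_pos: [0.5441, -0.3898, 0.101]
orientation: [1.0, -0.0, 0.0, 0.0]
contact_force: [1.0, -0.1, -1.9]
grip_width: 0.0508
finger_force: 30.0
```

move_arm(
  increments=[
    [[0, 0, 0, 0, 0, 0.0004, 40], [0, 0, 0, 0, 0, 0.0004, 40]],
  ],
)

```text
clock: 25.2
tool_pos: [0.5441, -0.3898, 0.101]
orientation: [1.0, 0.0, 0.0, 0.0]
contact_force: [-1.6, 0.1, 2.1]
grip_width: 0.0507
finger_force: 30.0
```

move_arm(
  increments=[
    [[0, 0, 0, 0, 0, 0.0004, 40], [0, 0, 0, 0, 0, 0.0004, 40]],
  ],
)

```text
clock: 25.45
tool_pos: [0.5441, -0.3899, 0.1009]
orientation: [1.0, 0.0, 0.0, 0.0]
contact_force: [-2.3, 1.0, 5.3]
grip_width: 0.0507
finger_force: 30.0
```

The jar is in gentle contact with the pan at 5 N. Releasing, then moving to the flask.

move_arm(
  increments=[
    [[0, 0, 0, 0, 0, 0, 58], [0, 0, 0, 0, 0, 0, 75], [0, 0, 0, 0, 0, 0, 100], [0, 0, 0, 0, 0, -0.005, 100], [0, 0, 0, 0, 0, -0.03, 100], [0, 0, 0, 0, 0, -0.08, 100], [0, 0, 0, 0, 0, -0.13, 100], [0, 0, 0, -0.001, -0.02, -0.149, 100], [0, 0, 0, -0.002, -0.065, -0.149, 100], [0, 0, 0, -0.004, -0.12, -0.149, 100], [0, 0, 0, -0.006, -0.175, -0.149, 100], [0, 0, 0, -0.008, -0.23, -0.149, 100]],
  ],
)

```text
clock: 26.95
tool_pos: [0.5351, -0.1571, 0.2484]
orientation: [1.0, 0.0, -0.001, -0.0]
contact_force: [0.0, 0.5, 0.0]
grip_width: 0.0915
finger_force: 0.0
```

move_arm(
  increments=[
    [[0, 0, 0, -0.002, -0.055, 0, 100], [0, 0, 0, -0.004, -0.11, 0, 100], [0, 0, 0, -0.006, -0.165, 0, 100], [0, 0, 0, -0.007, -0.22, 0, 100], [0, 0, 0, -0.009, -0.275, 0, 100], [0, 0, 0, -0.011, -0.33, 0, 100], [0, 0, 0, -0.013, -0.385, 0, 100], [0, 0, 0, -0.015, -0.44, 0, 100], [0, 0, 0, -0.017, -0.495, 0, 100], [0, 0, 0, -0.018, -0.53, 0, 100], [0, 0, 0, -0.018, -0.5447, 0, 100], [0, 0, 0, -0.018, -0.5447, 0, 100]],
  ],
)

```text
clock: 28.45
tool_pos: [0.5174, 0.385, 0.2484]
orientation: [1.0, 0.001, -0.001, 0.0]
contact_force: [0.2, -0.0, 0.3]
grip_width: 0.092
finger_force: 0.0
```

Run:
```python
from h import *
s=cam("side");t=cam("top")
a=np.hstack([crop(s,310,135,100,130,3),crop(t,435,180,100,130,3)])
cv2.imwrite("pics/c8.png",a);print(sense()["contact_force"],sense()["tool_pos"],sense()["grip_width"])
```

```text
[0.42439808 0.08598868 0.00699988] [0.51813342 0.38363227 0.24892418] 0.09201355252281022
```

View pics/c8.png

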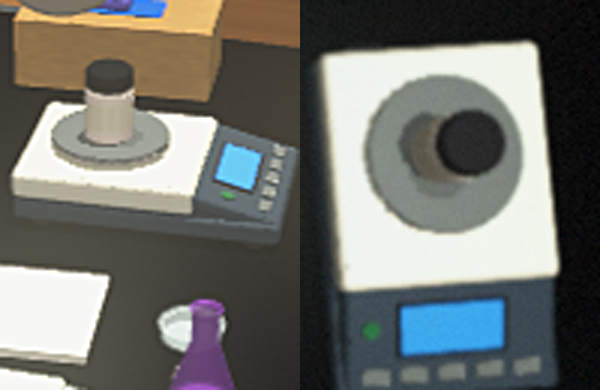

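The jar stands upright and centred on the pan, and the tile is empty. Next, the flask.

move_arm(
  increments=[
    [[0, 0, 0, 0, -0.001, 0.015, 100], [0, 0, 0, 0, -0.001, 0.05, 100], [0, 0, 0, 0, -0.001, 0.09, 100], [0, 0, 0, 0, -0.001, 0.13, 100], [0, 0, 0, 0, -0.001, 0.155, 100], [0, 0, 0, 0, -0.001, 0.163, 100], [0, 0, 0, 0, -0.001, 0.1645, 80], [0, 0, 0, 0, -0.001, 0.1645, 60], [0, 0, 0, 0, -0.001, 0.1645, 40], [0, 0, 0, 0, -0.001, 0.1645, 25], [0, 0, 0, 0, -0.001, 0.1645, 10], [0, 0, 0, 0, -0.001, 0.1645, 10]],
  ],
)

```text
clock: 30.05
tool_pos: [0.5181, 0.3859, 0.0847]
orientation: [1.0, 0.0, 0.0, 0.0]
contact_force: [0.5, -0.2, -0.7]
grip_width: 0.0364
finger_force: 0.0
```

move_arm(
  increments=[
    [[0, 0, 0, 0, 0, 0, 10], [0, 0, 0, 0, 0, 0, 10], [0, 0, 0, 0, 0, 0, 10]],
  ],
)

```text
clock: 30.42
tool_pos: [0.5181, 0.3858, 0.0846]
orientation: [1.0, 0.0, 0.0, 0.0]
contact_force: [0.0, -0.8, 0.9]
grip_width: 0.0294
finger_force: 30.0
```

move_arm(
  increments=[
    [[0, 0, 0, 0, 0, -0.004, 10], [0, 0, 0, 0, 0, -0.015, 10], [0, 0, 0, 0, 0, -0.04, 10], [0, 0, 0, 0, 0, -0.075, 10], [0, 0, 0, 0, 0, -0.11, 10], [0, 0, 0, 0, 0, -0.145, 10], [0, 0, 0, 0, 0, -0.165, 10], [0, 0, 0, 0.001, 0.01, -0.172, 10], [0, 0, 0, 0.003, 0.035, -0.172, 10], [0, 0, 0, 0.006, 0.075, -0.172, 10], [0, 0, 0, 0.009, 0.12, -0.172, 10], [0, 0, 0, 0.012, 0.165, -0.172, 10]],
  ],
)

```text
clock: 31.92
tool_pos: [0.5295, 0.2189, 0.256]
orientation: [1.0, 0.0, -0.001, 0.0]
contact_force: [0.6, 0.0, -1.1]
grip_width: 0.0291
finger_force: 30.0
```

move_arm(
  increments=[
    [[0, 0, 0, 0.003, 0.045, 0, 10], [0, 0, 0, 0.007, 0.09, 0, 10], [0, 0, 0, 0.01, 0.135, 0, 10], [0, 0, 0, 0.013, 0.18, 0, 10], [0, 0, 0, 0.017, 0.225, 0, 10], [0, 0, 0, 0.02, 0.27, 0, 10], [0, 0, 0, 0.023, 0.31, 0, 10], [0, 0, 0, 0.025, 0.333, 0, 10], [0, 0, 0, 0.025, 0.343, 0, 10], [0, 0, 0, 0.025, 0.343, 0, 10], [0, 0, 0, 0.025, 0.343, 0.015, 10], [0, 0, 0, 0.025, 0.343, 0.045, 10]],
  ],
)

```text
clock: 33.42
tool_pos: [0.5555, -0.1211, 0.2114]
orientation: [1.0, 0.001, 0.001, 0.0]
contact_force: [-0.2, -0.6, -0.8]
grip_width: 0.0291
finger_force: 30.0
```

Contact is expected at TCP z 0.0846. Descending 0.122 to just above that.

move_arm(
  increments=[
    [[0, 0, 0, 0, 0.0005, 0.03, 10], [0, 0, 0, 0, 0.0005, 0.06, 10], [0, 0, 0, 0, 0.0005, 0.088, 10], [0, 0, 0, 0, 0.0005, 0.108, 10], [0, 0, 0, 0, 0.0005, 0.118, 10], [0, 0, 0, 0, 0.0005, 0.121, 10], [0, 0, 0, 0, 0.0005, 0.122, 10], [0, 0, 0, 0, 0.0005, 0.123, 10], [0, 0, 0, 0, 0.0005, 0.124, 10], [0, 0, 0, 0, 0.0005, 0.125, 10], [0, 0, 0, 0, 0.0005, 0.126, 10], [0, 0, 0, 0, 0.0005, 0.126, 10]],
  ],
)

```text
clock: 34.92
tool_pos: [0.555, -0.1226, 0.0856]
orientation: [1.0, -0.0, -0.0, 0.0]
contact_force: [-0.6, -0.8, -1.4]
grip_width: 0.0293
finger_force: 30.0
```

move_arm(
  increments=[
    [[0, 0, 0, 0, 0, 0.0005, 10], [0, 0, 0, 0, 0, 0.0005, 10]],
  ],
)

```text
clock: 35.17
tool_pos: [0.5551, -0.1226, 0.0851]
orientation: [1.0, -0.0, -0.0, 0.0]
contact_force: [-0.1, -0.0, -0.1]
grip_width: 0.0292
finger_force: 30.0
```

move_arm(
  increments=[
    [[0, 0, 0, 0, 0, 0.0006, 10], [0, 0, 0, 0, 0, 0.0012, 10], [0, 0, 0, 0, 0, 0.0012, 10]],
  ],
)

```text
clock: 35.55
tool_pos: [0.5554, -0.1228, 0.0845]
orientation: [1.0, -0.0, 0.001, 0.0]
contact_force: [-1.7, -1.2, 3.9]
grip_width: 0.0296
finger_force: 30.0
```

move_arm(
  increments=[
    [[0, 0, 0, 0, 0, 0, 40], [0, 0, 0, 0, 0, 0, 60], [0, 0, 0, 0, 0, 0, 90], [0, 0, 0, 0, 0, 0, 100], [0, 0, 0, 0, 0, -0.01, 100], [0, 0, 0, 0, 0, -0.04, 100], [0, 0, 0, 0, 0, -0.085, 100], [0, 0, 0, 0, 0, -0.13, 100], [0, 0, 0, -0.02, 0.02, -0.17, 100], [0, 0, 0, -0.06, 0.06, -0.19, 100], [0, 0, 0, -0.1, 0.1, -0.2, 100], [0, 0, 0, -0.13, 0.13, -0.2, 100]],
  ],
)

```text
clock: 37.05
tool_pos: [0.4238, -0.2541, 0.2858]
orientation: [1.0, -0.0, 0.001, 0.001]
contact_force: [1.6, 0.3, 0.6]
grip_width: 0.0918
finger_force: 0.0
```

Run:
```python
from h import *
s=cam("side");t=cam("top")
v=[cv2.resize(c["img"][:,:,::-1],None,fx=4,fy=4,interpolation=cv2.INTER_CUBIC) for c in(t,s)]
for P,R in [((.556,-.122,.012),.032),((.556,-.122,.117),.0155),((.544,.121,.068),.025),((.544,.121,.138),.0265),((.545,-.39,.076),.026),((.545,-.39,.154),.025)]:
    for a,c in zip(v,(t,s)): cv2.polylines(a,[np.int32(ring(c,P,R)*4+1.5)],True,(0,0,255),1)
T,S=v
a=np.vstack([np.hstack([S[800:1100,1000:1400],S[560:860,1240:1640]]),np.hstack([T[760:1060,960:1360],T[760:1060,1300:1700]])])
cv2.imwrite("pics/c9.png",a);cv2.imwrite("pics/c10.png",s["img"][:,:,::-1]);print(sense()["contact_force"],sense()["tool_pos"])
```

```text
[0.6714366  0.85982617 0.05181472] [ 0.4227662  -0.25502774  0.28510133]
```

View pics/c9.png

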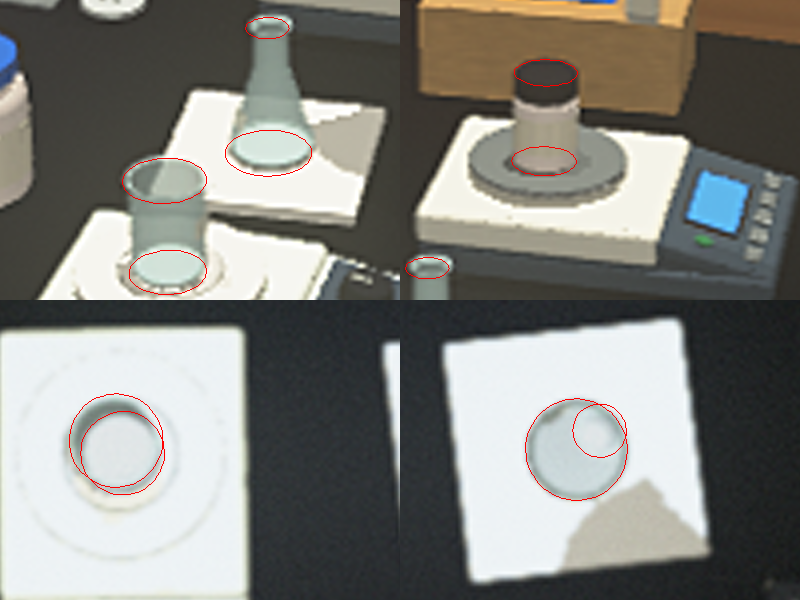

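View pics/c10.png

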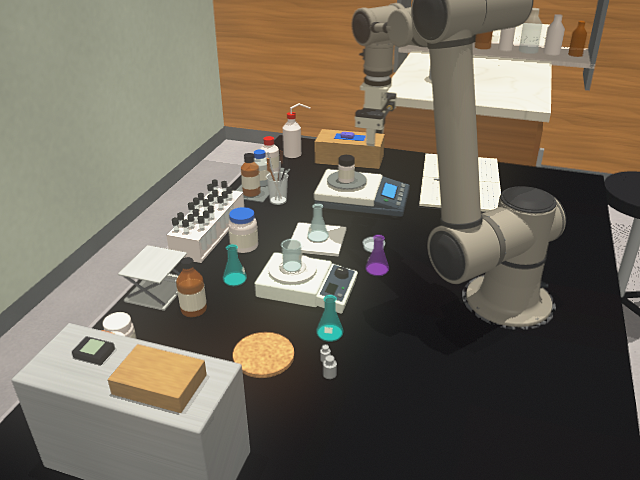

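All three vessels match their target rings, upright and centred. The weights (325,355) and (330,368) and the dish (372,243) haven't moved, and the gripper is open and clear.

```bash
python3 -c "
from station import *
print(hand_in())"
```

```text
the job is handed in; nothing more can be done
None
```

The job is handed in at about 37 s of the 128 s allowed: the beaker is on the stirrer, the flask on the white tile and the jar on the balance pan, each upright and centred to about 2 mm in the final images, with the gripper open and clear.

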